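Draw the carriage bolt while the spring catch is held down

ROBOT

A 7-joint arm with a two-finger parallel gripper is mounted at the origin on the work surface. World frame = base frame: x ahead of the robot, y to its left, z up, the work surface at z = 0. Lengths are in m, angles in rad, forces in N, time in s.
With the tool pointing down it reaches from about 0.425 to 1.025 m from the base axis. Payload 9.4 kg.
Tool frame: the origin (TCP) lies at the very end of the fingers, on their centre line; the grasp point (between the pads) lies 19 mm behind it; z points along the fingers, y is the line along which they close (so a half turn about z gives the same grasp; the last joint's range is limited). The gripper opens to 85 mm and grips with 20 to 120 N. Pads are 22 mm wide; open, the fingers measure 114 mm over their backs; the gripper's body (76 mm by 85 mm) begins 54 mm behind the grasp point. The pads swing forward as they close: fully open they stand 13 mm farther back than shut.
Start: joints at [-1.178, 0.599, -0.003, 1.599, 0.002, 0.943, -0.08], TCP at [0.328, 0.646, 0.231] pointing down, gripper open.
Joint ranges: [-2.57, 2.57], [-0.35, 1.97], [-1.29, 1.29], [0.11, 2.56], [-1.05, 4.19], [0.11, 1.86], [-2.63, 2.63]. Speed limits (rad/s): [2.22, 2.22, 3.01, 3.01, 3.14, 3.14, 3.14].

INTERFACE

Orientations are given as [roll, pitch, yaw] about the fixed x, y, z axes, in that order (R = Rz(yaw) Ry(pitch) Rx(roll)).
In Python, from bench import monitor, read_camera, arm gives the robot as it stands.
- The arm moves only by the tool carry_out, never from a script. Its argument "series" is a list of rows, each an object with "offset": the shift along the tool's x, y, z in mm, a list of three; "roll": the turn about the tool's z in degrees. A call has 1 to 12 rows; each row is the pose to reach, as a shift and turn from the pose commanded when the call began, along the tool's axes at that moment; what a row does not reach only later rows make up. A row lasts 1/12 s, in which the tool goes at most 41.7 mm and 7.16 degrees, less where a joint would pass 70% of its speed; a pose out of reach is approached as far as the arm can. A call with a gripper value outside its range is refused whole. "grip" is the finger opening in mm, from 0 to 85.4, set as the call begins (left out, the last holds). The fingers move at their own pace and stop on an object; "force" is the grip in N (left out, the last holds). Time passes only in rows, so rows that repeat a pose let the fingers close. It gives the time, the measured TCP pose, the force, the opening and the grip force at its end, in the units of the state.
- monitor.observe(): the state, without advancing time (a new reading comes with each control period).
- read_camera(name): name is "scene" or "top"; returns a dict with "image" (384x512x3 uint8, red, green, blue), "z_map" (384x512 float32, m along the optical axis (not along the pixel's ray), 0 where there is no reading), "vertical_fov" (degrees; the focal length in pixels is half the picture's height over the tangent of half this angle, whatever the lens; pixels are square), "cx", "cy" (the principal point, pixels), "rvec" (rotation vector, rad) and "tvec" (3), from world to camera coordinates, as OpenCV has them. Camera axes: x right, y down, z forward; pixel columns grow to the right and rows downward; lengths in m; the calibration is good to about 2 mm. A picture is of the moment at which its call begins.
- arm.sign_off(): hands the job in; it is judged then, once.
The state is a dict: "t": time; "joints": joint angles; "qd": joint speeds; "tau": joint torques, N m; "tool_pos": TCP position; "tcp_rot": TCP orientation; "force": force on the tool from outside, world axes, zero at the start; "torque": the same for the moment, N m; "opening": finger opening in m; "finger_force": force on a finger pad.
Only numpy, scipy, OpenCV 4.12 (cv2) and the standard library are available. Lean on these libraries where they do the work, as an engineer would, in place of code of your own. Each camera call takes 0.05 s, during which the arm holds its last target. There are 200 camera calls.

TASK

The sample carriage of the tester is locked by a sliding steel bolt that a spring catch blocks. Press the long catch bar all the way down with one fingertip and, keeping that fingertip on it, push the bolt's upright paddle with the other finger, away from the glass dish and the column, until the bolt is fully drawn; then come off both, so that the catch springs up and the bolt stays drawn. Nothing is to be picked up: leave the other things standing where they are.

Things in the scene. Friction and masses are not known exactly. Their poses are not given: they have to be found in the camera images.
- tester: Fixed grey bench tester with a black deck: base 260 (its x) x 480 (its y) x 70 high; origin at the middle of its underside on the table, z up. The bolt unit is at its -y end, dish and column towards +y. The bolt lies along y at x = 0 and draws towards -y; the catch bar lies alongside at x = -52. A thin gooseneck lamp stands at x +110, y -30, 125 above the deck.
- dish (a point): Centre of the glass dish's rim (diameter 104) on the carriage, 63 above the deck, at tester x +60, y +55. Above it, 185 to 215 above the deck, the head arm reaches 120 mm out of the column (100 x 90 x 320 high, at x +65, y +185) and carries a plunger rod.
- paddle (a point): Middle of the top edge of the bolt's upright steel paddle: 28 wide along the tester's x, 9 thick along its y, rising from 26 to 67 above the deck; locked, it is at tester x 0, y -120. It travels with the bolt. Between paddle and catch bar is a 26 mm gap; on the +y side there is 60 mm of room for a finger, above the rod and guides described next.
- lug (a point): Middle of the top of the fixed carriage lug (26 x 10, 34 above the deck) that the bolt's rod enters; 85 mm on the +y side of the locked paddle. The rod, 10 thick, its top 25 above the deck, runs along y under the paddle through two fixed guides 26 high.
- bolt (a joint): How far the bolt is drawn, in m: 0 locked, 0.036 fully drawn at its end stop; it grows towards the tester's -y. About 2 N of friction; it stays where it is left. With the catch up it is blocked at 0.002; with the catch pressed fully down it passes. Beyond 0.024 the catch is free to spring up behind it.
- catch: Spring catch: flat steel bar 84 long (tester's y) x 24 wide (x), origin at the middle of its top face, 40 above the deck at rest, level along y with the locked paddle. It goes straight down 7 mm to a firm stop wherever pressed, against a spring of 3.6 N at first, 6 N at the stop, and comes up by itself. Pressed, its top is 33 above the deck. A fingertip can slide along it while pressing.
- tin: Bystander: open steel sample tin, diameter 55, height 35, standing on the deck. Origin at the centre of its underside.
- weight: Bystander: brass weight with a small head, diameter 40, height 41, standing on the deck. Origin at the centre of its underside.
- beaker: Bystander: glass beaker, diameter 70, height 95, standing on the table beside the tester. Origin at the centre of its underside.
- reagent: Bystander: small brown bottle, diameter 44, height 85, standing on the deck. Origin at the centre of its underside.
- screwdriver: Bystander: screwdriver 150 long lying on the deck near the column.
- jar: Bystander: white jar, diameter 70, height 70, standing on the table beside the tester. Origin at the centre of its underside.
- needle_case: Bystander: flat grey case 50 x 110 x 22, lying on the table beside the tester. Origin at the centre of its underside.

How it is judged:
By the outcome, as a careful person would: the job done as asked, in the order asked, and still so for the second after the job is handed in, with the robot touching nothing.
It also fails if it takes over 35 s, if anything falls off the work surface, if the arm or the gripper's body presses on something with over 40 N, if the wrist force passes 120 N, or if a joint passes its speed limit or range.

## Working session

There is one attempt and no reset: what is moved stays moved. The work goes in short steps, Python scripts to look and compute and a tool call to move; the robot and the scene stay as the last step left them, time stands still between calls to the robot, and variables do not carry over. Pictures are saved under pics/ and viewed, at most 10 in all, crops included, and the job is handed in when it is done.

Besides the shell and the picture viewer there is one more tool, called as name([rows], argument=value, ...), one row to a line, values as JSON. carry_out: Moves the arm, as the interface text tells. Its arguments: {"type":"object","properties":{"series":{"type":"array"},"grip":{"type":"number"},"force":{"type":"number"}},"required":["series"]}

```bash
mkdir -p pics; ls; cat > h.py <<'E'
import numpy as np, cv2
from bench import monitor, read_camera, arm
def cam(n):
    c=read_camera(n); im=c["image"]; h=im.shape[0]
    f=h/2/np.tan(np.radians(c["vertical_fov"])/2)
    R,_=cv2.Rodrigues(np.array(c["rvec"],float)); t=np.array(c["tvec"],float).ravel()
    c.update(f=f,R=R,t=t); return c
def pts(c):
    z=c["z_map"]; v,u=np.mgrid[:z.shape[0],:z.shape[1]]
    P=np.stack([(u-c["cx"])/c["f"]*z,(v-c["cy"])/c["f"]*z,z],-1)
    return (P-c["t"])@c["R"]
def ray(c,u,v,h):
    d=c["R"].T@np.array([(u-c["cx"])/c["f"],(v-c["cy"])/c["f"],1]); o=-c["R"].T@c["t"]
    return o+d*(h-o[2])/d[2]
def proj(c,p):
    q=c["R"]@np.array(p)+c["t"]; return q[:2]/q[2]*c["f"]+[c["cx"],c["cy"]]
E
python3 - <<'E'
from h import *
s=monitor.observe(); print({k:np.round(v,3) for k,v in s.items()})
for n in("scene","top"):
    c=cam(n); print(n,c["f"],c["cx"],c["cy"],-c["R"].T@c["t"], c["R"][2], c.keys())
    cv2.imwrite(f"pics/{n}0.png",cv2.resize(c["image"][:,:,::-1],(800,600),interpolation=cv2.INTER_CUBIC))
    np.savez(f"{n}0.npz",P=pts(c),im=c["image"],z=c["z_map"])
E
```

```text
pics
{'t': np.float64(0.0), 'joints': array([-1.178,  0.6  , -0.003,  1.6  ,  0.002,  0.943, -0.08 ]), 'qd': array([-0.001, -0.001,  0.   ,  0.   ,  0.   ,  0.   ,  0.001]), 'tau': array([ 1.0000e-03, -7.7647e+01,  1.5650e+00, -2.5802e+01,  1.2000e-02,
        9.0000e-03,  0.0000e+00]), 'tool_pos': array([0.328, 0.646, 0.23 ]), 'tcp_rot': array([-3.14 ,  0.   ,  2.672]), 'force': array([-0.132,  0.684, -0.658]), 'torque': array([-0.004,  0.014, -0.006]), 'finger_force': np.float64(0.0), 'opening': np.float64(0.086)}
scene 366.2043246635868 252.97236384070288 190.2670222626476 [ 1.05259135 -0.12353431  0.67208634] [-0.64938646  0.18457205 -0.73771972] dict_keys(['image', 'z_map', 'vertical_fov', 'cx', 'cy', 'rvec', 'tvec', 'f', 'R', 't'])
top 429.3294291119043 254.7104141700606 191.84750529651282 [0.37243323 0.02114145 1.03339208] [ 0.18565544 -0.019918   -0.98241301] dict_keys(['image', 'z_map', 'vertical_fov', 'cx', 'cy', 'rvec', 'tvec', 'f', 'R', 't'])
```

View pics/scene0.png

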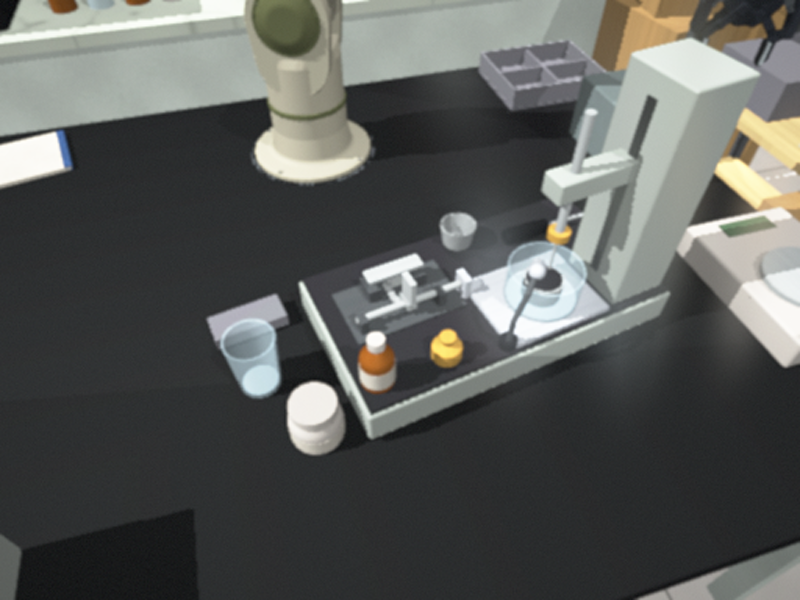

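View pics/top0.png

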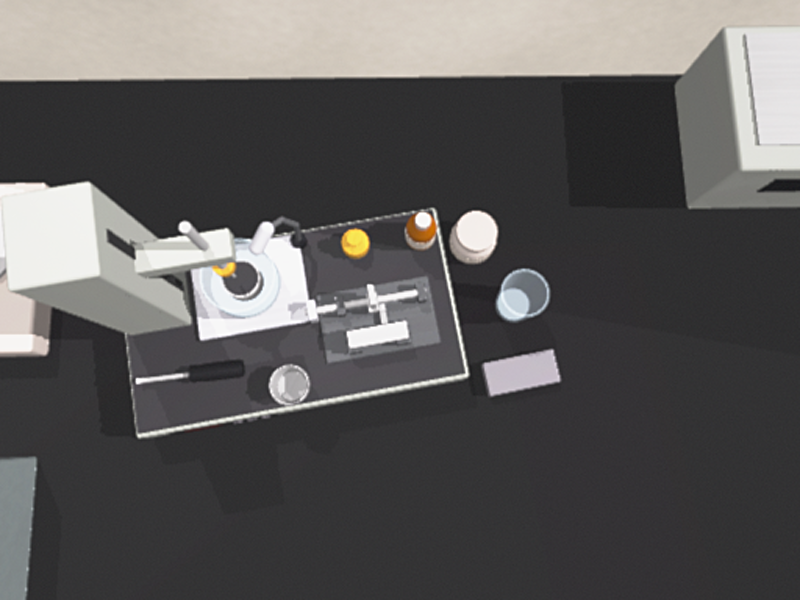

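The scene view shows the catch bar at (393,270), the paddle at (410,285) and the lug at (465,283). In the top view they are at (377,335), (372,292) and (312,310). The tester's -y end points to the right in the top view, and the catch is on the robot's side. Next I measure these from both views.

```bash
python3 - <<'E'
from h import *
s=.64
roi={"top":{"bar":(340,315,415,352),"paddle":(358,280,386,312),"lug":(302,298,322,322)},
     "scene":{"bar":(355,250,430,295),"paddle":(398,268,420,310),"lug":(452,265,475,300)}}
hr={"bar":(.104,.116),"paddle":(.120,.145),"lug":(.0985,.112)}
for n in("top","scene"):
    d=np.load(n+"0.npz");P=d["P"];im=d["im"].astype(int)
    for k,(a,b,c,e) in roi[n].items():
        m=np.zeros(P.shape[:2],bool); m[int(b*s):int(e*s),int(a*s):int(c*s)]=1
        m&=d["z"]>0
        q0=P[m]; m&=(P[...,2]>hr[k][0])&(P[...,2]<hr[k][1]); q=P[m]
        print(n,k,len(q),"zmax",q0[:,2].max().round(4))
        if len(q)>4:
            r=cv2.minAreaRect((q[:,:2]*1000).astype(np.float32)); print("  rect",np.round(r[0],1),np.round(r[1],1),round(r[2],1),"med",np.round(np.median(q,0),4), "zp95",np.percentile(q[:,2],95).round(4))
# base
d=np.load("top0.npz");P=d["P"];m=((P[...,2]>.064)&(P[...,2]<.078)&(d["z"]>0)).astype(np.uint8)
m=cv2.morphologyEx(m,cv2.MORPH_OPEN,np.ones((3,3)))
nl,l,st,_=cv2.connectedComponentsWithStats(m); i=1+st[1:,4].argmax(); q=P[l==i]
r=cv2.minAreaRect((q[:,:2]*1000).astype(np.float32)); print("base",r,np.median(q[:,2]))
E
```

```text
top bar 429 zmax 0.1153
  rect [500.2  32.8] [24.3 83.5] 9.3 med [0.5001 0.033  0.1098] zp95 0.1126
top paddle 59 zmax 0.1406
  rect [551.  40.] [26.6  8.8] 8.4 med [0.5503 0.0404 0.1371] zp95 0.1398
top lug 58 zmax 0.1086
  rect [538.  124.9] [26.3 10. ] 9.9 med [0.5382 0.1247 0.1042] zp95 0.1068
scene bar 354 zmax 0.1377
  rect [522.9  33. ] [70.9 84.8] 9.0 med [0.5034 0.0287 0.1085] zp95 0.1102
scene paddle 84 zmax 0.1377
  rect [553.2  35.7] [28.1  8.6] 10.1 med [0.5561 0.0346 0.1336] zp95 0.1366
scene lug 53 zmax 0.1044
  rect [538.4 120.9] [26.8 11. ] 9.1 med [0.5382 0.1209 0.1024] zp95 0.1038
base ((532.1328125, 159.5858612060547), (255.3232879638672, 475.4103698730469), 9.555630683898926) 0.07049028810415237
```

The text's sizes match: bar 24x84 at z 0.110, paddle 27x9 at z 0.137, lug 85 mm away, yaw about 9.2°. I'll check the path for tall obstacles and work out the moves.

```bash
python3 - <<'E'
from h import *
s=monitor.observe(); from scipy.spatial.transform import Rotation as Ro
R=Ro.from_euler("xyz",s["tcp_rot"]).as_matrix(); p=np.array(s["tool_pos"])
print(R.round(4),p)
y=np.radians(9.2);ex=np.array([np.cos(y),np.sin(y),0]);ey=np.array([-np.sin(y),np.cos(y),0])
pad=np.array([.552,.038,.137]); T=pad-.026*ex+.020*ey
for w in([.26,.44,.25],[.40,.20,.25],[T[0],T[1],.19]): print(np.round(w,4),"offset mm",np.round(R.T@(np.array(w)-p)*1000,1))
print("roll",np.degrees(s["tcp_rot"][2])-99.2)
for n in("top","scene"):
    d=np.load(n+"0.npz");P=d["P"][d["z"]>0]
    for x in np.arange(0.1,.56,.05):
        print(n,x.round(2),[int(1000*np.max(P[(abs(P[:,0]-x)<.025)&(abs(P[:,1]-yy)<.025),2],initial=-.001)) for yy in np.arange(-.05,.8,.05)])
E
```

```text
[[-8.917e-01  4.527e-01 -5.000e-04]
 [ 4.527e-01  8.917e-01 -1.300e-03]
 [-1.000e-04 -1.400e-03 -1.000e+00]] [0.32802859 0.64609342 0.23051094]
[0.26 0.44 0.25] offset mm [ -32.6 -214.6  -19.2]
[0.4  0.2  0.25] offset mm [-266.1 -365.2  -19. ]
[0.5231 0.0536 0.19  ] offset mm [-442.2 -440.    41.2]
roll 53.88561134404024
top 0.1 [-1, -1, -1, -1, -1, -1, -1, -1, -1, -1, -1, -1, -1, -1, -1, -1, -1]
top 0.15 [4, 4, 5, 6, 5, 5, 5, 6, 6, 6, 6, 5, 73, -1, -1, -1, -1]
top 0.2 [4, 5, 4, 4, 4, 6, 6, 5, 6, 4, 4, 6, 81, -1, -1, -1, -1]
top 0.25 [5, 5, 5, 5, 6, 5, 5, 5, 5, 6, 7, 5, 92, -1, -1, -1, -1]
top 0.3 [4, 6, 5, 5, 5, 5, 5, 5, 4, 6, 6, 5, 96, -1, -1, -1, -1]
top 0.35 [4, 5, 4, 4, 6, 5, 5, 62, 74, 62, 5, 5, 100, 12, -1, -1, -1]
top 0.4 [4, 62, 73, 73, 107, 105, 74, 75, 75, 74, 4, 5, 6, 4, -1, -1, -1]
top 0.45 [75, 74, 77, 76, 107, 108, 99, 97, 89, 74, 5, 5, 6, 4, -1, -1, -1]
top 0.5 [77, 114, 115, 98, 96, 82, 82, 391, 393, 393, 5, 6, 60, 58, -1, -1, -1]
top 0.55 [99, 98, 140, 108, 134, 287, 356, 394, 393, 393, 5, 6, 61, 59, -1, -1, -1]
scene 0.1 [320, 320, 318, 11, 1, 0, 0, 0, 0, 1, 0, 1, 129, 130, 128, -1, -1]
scene 0.15 [0, 0, 0, 0, 1, 1, 1, 1, 1, 1, 0, 1, 130, 129, -1, -1, -1]
scene 0.2 [0, 1, 1, 1, 0, 0, 1, 1, 0, 1, 0, 0, 130, -1, -1, -1, -1]
scene 0.25 [1, 0, 0, 0, 1, 0, 1, 1, 1, 0, -1, -1, 85, -1, -1, -1, -1]
scene 0.3 [0, 1, 1, 1, 1, 0, 1, 1, 1, 0, 1, -1, 336, 337, 307, -1, 0]
scene 0.35 [1, 2, 2, 2, 0, -1, -1, -1, -1, -1, 0, -1, -1, 339, 342, 343, 0]
scene 0.4 [-1, -1, 69, 69, 104, 101, 70, 70, 70, -1, -1, -1, -1, 0, 0, 1, 0]
scene 0.45 [70, 71, 70, 103, 104, 104, 96, 94, 85, -1, -1, -1, -1, 1, 1, 0, 0]
scene 0.5 [74, 111, 111, 102, 78, 78, 68, 388, 389, 389, -1, 1, 55, 59, 57, 56, -1]
scene 0.55 [97, 96, 137, 104, 131, 284, 285, 389, 389, 390, 0, 2, 57, 58, 58, 55, -1]
```

carry_out([
  {"offset": [-6, -36, -10], "roll": 5},
  {"offset": [-11, -72, -20], "roll": 10},
  {"offset": [-17, -108, -20], "roll": 15},
  {"offset": [-22, -143, -20], "roll": 20},
  {"offset": [-28, -179, -20], "roll": 25},
  {"offset": [-33, -215, -20], "roll": 30},
  {"offset": [-66, -236, -20], "roll": 35},
  {"offset": [-99, -258, -20], "roll": 40},
  {"offset": [-133, -279, -20], "roll": 45},
  {"offset": [-166, -301, -20], "roll": 49},
  {"offset": [-200, -322, -20], "roll": 53.9},
  {"offset": [-233, -344, -20], "roll": 53.9},
], grip=42)

```text
t: 1.1
tool_pos: [0.3808, 0.2326, 0.2514]
tcp_rot: [3.141, -0.0, 1.726]
force: [0.3, 0.5, 0.0]
opening: 0.0418
finger_force: 0.0
```

```bash
cat > st.py <<'E'
from h import *
import sys
from scipy.spatial.transform import Rotation as Ro
s=monitor.observe(); R=Ro.from_euler("xyz",s["tcp_rot"]).as_matrix(); p=np.array(s["tool_pos"])
y=np.radians(9.2);ex=np.array([np.cos(y),np.sin(y),0]);ey=np.array([-np.sin(y),np.cos(y),0])
pad=np.array([.552,.038,.137]); T=pad-.026*ex+.020*ey; T[2]=.16
print("t",s["t"],"p",p.round(4),"yaw",np.degrees(s["tcp_rot"]).round(2),"F",np.round(s["force"],2),"open",s["opening"],"q",np.round(s["joints"],2))
print("to T(z=.16):",(R.T@(T-p)*1000).round(1),"tester -y in tool axes",(R.T@-ey).round(3))
E
python3 st.py
```

```text
t 1.1 p [0.3808 0.2326 0.2514] yaw [ 1.7999e+02 -1.0000e-02  9.8910e+01] F [0.35 0.54 0.03] open 0.04183249434184886 q [-0.92  0.24  0.31  2.2  -0.11  0.71 -0.38]
to T(z=.16): [-198.9  112.9   91.4] tester -y in tool axes [-1.     0.005 -0.   ]
```

carry_out([
  {"offset": [-33, 19, 0], "roll": 0},
  {"offset": [-66, 38, 0], "roll": 0},
  {"offset": [-100, 56, 0], "roll": 0},
  {"offset": [-133, 75, 0], "roll": 0},
  {"offset": [-166, 94, 10], "roll": 0},
  {"offset": [-199, 113, 30], "roll": 0},
  {"offset": [-199, 113, 60], "roll": 0},
  {"offset": [-199, 113, 80], "roll": 0},
  {"offset": [-199, 113, 80], "roll": 0},
  {"offset": [-199, 113, 80], "roll": 0},
])

```text
t: 1.93
tool_pos: [0.5229, 0.0556, 0.1707]
tcp_rot: [-3.139, 0.0, 1.731]
force: [-0.1, -0.8, 0.2]
opening: 0.0419
finger_force: 0.0
```

```bash
python3 st.py; python3 - <<'E'
from h import *
for n in("scene","top"):
    c=cam(n); np.savez(f"{n}1.npz",P=pts(c),im=c["image"],z=c["z_map"])
    u,v=proj(c,[.53,.045,.15]).astype(int); u=max(u,64);v=max(v,48); print(n,u,v)
    cr=c["image"][v-48:v+48,u-64:u+64,::-1]
    cv2.imwrite(f"pics/{n}1.png",cv2.resize(cr,(800,600),interpolation=cv2.INTER_CUBIC))
E
```

```text
t 1.9333 p [0.5229 0.0556 0.1707] yaw [-1.7985e+02  2.0000e-02  9.9160e+01] F [-0.13 -0.75  0.17] open 0.04191141544592987 q [-0.43  0.46  0.3   2.12 -0.24  0.59  0.2 ]
to T(z=.16): [-2.  -0.1 10.7] tester -y in tool axes [-1.     0.001  0.   ]
scene 262 164
top 234 196
```

View pics/scene1.png

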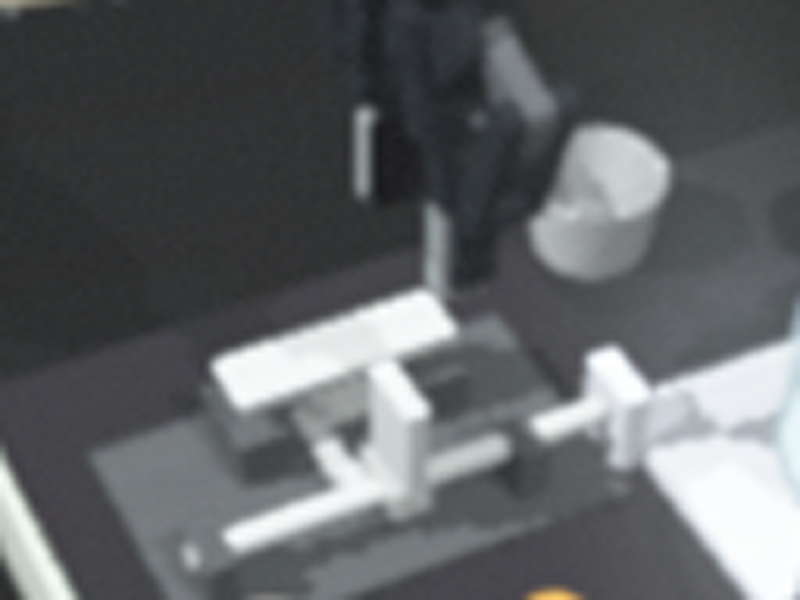

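The crop shows both fingers above and on the +y side of the paddle. The near tip is at about (460,290) and the far one at about (375,200); paddle and bar are clear of both. I'll check the finger tips in 3D in the tester frame.

```bash
python3 - <<'E'
from h import *
y=np.radians(9.2);ex=np.array([np.cos(y),np.sin(y),0]);ey=np.array([-np.sin(y),np.cos(y),0]);pad=np.array([.552,.038,0])
for n in("scene","top"):
    d=np.load(n+"1.npz");P=d["P"]; Q=np.stack([(P-pad)@ex,(P-pad)@ey,P[...,2]],-1)*1000
    m=(d["z"]>0)&(abs(Q[...,0]+26)<50)&(abs(Q[...,1]-20)<40)&(Q[...,2]>155)&(Q[...,2]<200)
    q=Q[m]
    for nm,k in(("B",q[:,0]>-26),("A",q[:,0]<=-26)):
        r=q[k]; 
        if len(r)<5: print(n,nm,len(r)); continue
        print(n,nm,len(r),"zmin",r[:,2].min().round(1))
        for z in range(156,200,6):
            t=r[abs(r[:,2]-z)<3]
            if len(t): print("  z",z,len(t),"x",t[:,0].min().round(1),t[:,0].max().round(1),"y",t[:,1].min().round(1),t[:,1].max().round(1))
E
```

```text
scene B 98 zmin 170.9
  z 168 1 x 1.2 1.2 y 23.7 23.7
  z 174 8 x -2.3 2.7 y 9.7 16.1
  z 180 16 x -1.9 8.8 y 8.8 25.9
  z 186 27 x -1.5 10.1 y 8.8 26.2
  z 192 25 x -2.4 10.6 y 8.9 26.3
  z 198 21 x -2.1 9.7 y 8.4 25.8
scene A 108 zmin 169.9
  z 168 3 x -48.3 -47.1 y 14.4 26.0
  z 174 22 x -51.4 -45.5 y 9.1 30.2
  z 180 21 x -52.1 -45.6 y 9.0 30.2
  z 186 25 x -51.3 -45.3 y 8.6 29.4
  z 192 21 x -51.0 -45.7 y 8.3 26.9
  z 198 16 x -52.0 -45.1 y 9.0 22.8
top B 0
top A 0
```

The finger positions agree with the plan: there is about 6.5 mm of gap to the paddle, and finger A is over the bar. Descending to just above the bar.

carry_out([
  {"offset": [0, 0, 20], "roll": 0},
  {"offset": [0, 0, 40], "roll": 0},
  {"offset": [0, 0, 50], "roll": 0},
  {"offset": [0, 0, 56], "roll": 0},
  {"offset": [0, 0, 56], "roll": 0},
  {"offset": [0, 0, 56], "roll": 0},
])

```text
t: 2.53
tool_pos: [0.5239, 0.056, 0.116]
tcp_rot: [3.141, -0.0, 1.731]
force: [-0.4, 0.5, -0.7]
opening: 0.0415
finger_force: 0.0
```

carry_out([
  {"offset": [0, 0, 3], "roll": 0},
  {"offset": [0, 0, 6], "roll": 0},
  {"offset": [0, 0, 6], "roll": 0},
  {"offset": [0, 0, 6], "roll": 0},
])

```text
t: 2.87
tool_pos: [0.5236, 0.0558, 0.1094]
tcp_rot: [3.141, -0.0, 1.731]
force: [-0.0, 0.1, 0.5]
opening: 0.0421
finger_force: 0.0
```

carry_out([
  {"offset": [0, 0, 2], "roll": 0},
  {"offset": [0, 0, 3], "roll": 0},
  {"offset": [0, 0, 3], "roll": 0},
  {"offset": [0, 0, 3], "roll": 0},
])

```text
t: 3.2
tool_pos: [0.5238, 0.0558, 0.1064]
tcp_rot: [3.141, 0.0, 1.731]
force: [0.6, -0.9, 3.7]
opening: 0.0421
finger_force: 1.7
```

carry_out([
  {"offset": [0, 0, 2], "roll": 0},
  {"offset": [0, 0, 4], "roll": 0},
  {"offset": [0, 0, 4], "roll": 0},
  {"offset": [0, 0, 4], "roll": 0},
])

```text
t: 3.53
tool_pos: [0.5237, 0.0558, 0.1023]
tcp_rot: [3.141, 0.0, 1.731]
force: [0.4, 0.6, 4.0]
opening: 0.0422
finger_force: 2.5
```

carry_out([
  {"offset": [0, 0, 1], "roll": 0},
  {"offset": [0, 0, 2], "roll": 0},
  {"offset": [0, 0, 2], "roll": 0},
  {"offset": [0, 0, 2], "roll": 0},
])

```text
t: 3.87
tool_pos: [0.5238, 0.0558, 0.101]
tcp_rot: [3.141, -0.0, 1.731]
force: [-0.7, 0.5, 15.4]
opening: 0.0418
finger_force: 7.5
```

carry_out([
  {"offset": [-2, 0, 0], "roll": 0},
  {"offset": [-4, 0, 0], "roll": 0},
  {"offset": [-6, 0, 0], "roll": 0},
  {"offset": [-8, 0, 0], "roll": 0},
  {"offset": [-10, 0, 0], "roll": 0},
  {"offset": [-12, 0, 0], "roll": 0},
  {"offset": [-12, 0, 0], "roll": 0},
])

```text
t: 4.45
tool_pos: [0.5256, 0.0466, 0.1011]
tcp_rot: [3.141, -0.003, 1.733]
force: [-2.2, 9.1, 15.5]
opening: 0.042
finger_force: 8.6
```

```bash
python3 st.py; python3 - <<'E'
from h import *
c=cam("scene"); np.savez("scene2.npz",P=pts(c),im=c["image"],z=c["z_map"])
u,v=262,164
cv2.imwrite("pics/scene2.png",cv2.resize(c["image"][v-48:v+48,u-64:u+64,::-1],(800,600),interpolation=cv2.INTER_CUBIC))
E
```

```text
t 4.45 p [0.5256 0.0466 0.1011] yaw [179.96  -0.18  99.29] F [-2.23  9.07 15.54] open 0.04201731691626045 q [-0.35  0.57  0.22  2.17 -0.3   0.43  0.28]
to T(z=.16): [  7.5  -1.2 -58.9] tester -y in tool axes [-1.    -0.002 -0.003]
```

View pics/scene2.png

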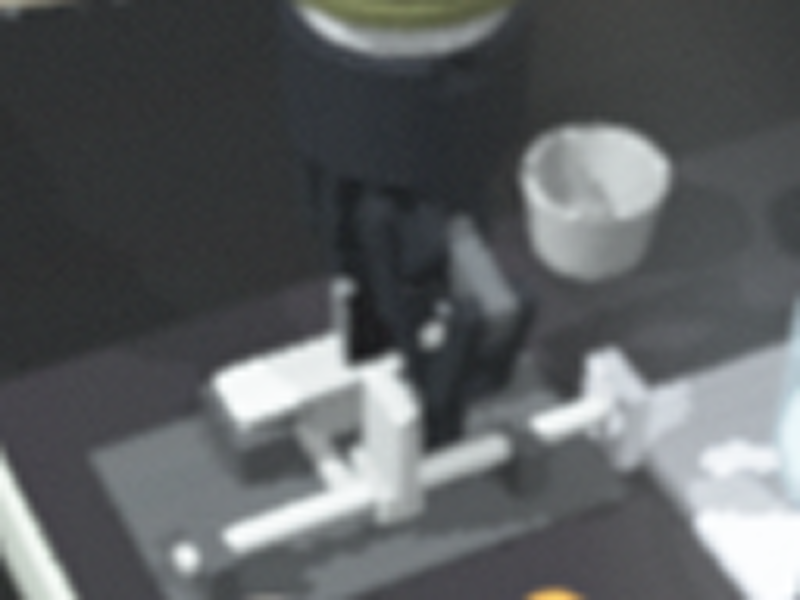

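The view shows finger B against the paddle's +y face at (420,430), finger A on the lowered bar at (370,350), and the paddle starting to move. I'll push a little further and watch the force.

carry_out([
  {"offset": [-2, 0, 0], "roll": 0},
  {"offset": [-4, 0, 0], "roll": 0},
  {"offset": [-6, 0, 0], "roll": 0},
  {"offset": [-6, 0, 0], "roll": 0},
])

```text
t: 4.83
tool_pos: [0.5265, 0.0409, 0.1011]
tcp_rot: [3.141, -0.003, 1.733]
force: [-2.6, 10.3, 16.6]
opening: 0.0418
finger_force: 8.8
```

carry_out([
  {"offset": [-2, 0, 0], "roll": 0},
  {"offset": [-4, 0, 0], "roll": 0},
  {"offset": [-6, 0, 0], "roll": 0},
  {"offset": [-8, 0, 0], "roll": 0},
  {"offset": [-10, 0, 0], "roll": 0},
  {"offset": [-12, 0, 0], "roll": 0},
  {"offset": [-14, 0, 0], "roll": 0},
  {"offset": [-16, 0, 0], "roll": 0},
  {"offset": [-18, 0, 0], "roll": 0},
  {"offset": [-20, 0, 0], "roll": 0},
  {"offset": [-22, 0, 0], "roll": 0},
  {"offset": [-22, 0, 0], "roll": 0},
])

```text
t: 5.83
tool_pos: [0.5301, 0.0189, 0.1011]
tcp_rot: [3.141, -0.003, 1.733]
force: [-1.9, 8.9, 14.7]
opening: 0.0423
finger_force: 7.9
```

carry_out([
  {"offset": [-1.5, 0, 0], "roll": 0},
  {"offset": [-3, 0, 0], "roll": 0},
  {"offset": [-4, 0, 0], "roll": 0},
  {"offset": [-4, 0, 0], "roll": 0},
])

```text
t: 6.17
tool_pos: [0.5307, 0.0155, 0.1011]
tcp_rot: [3.141, -0.003, 1.734]
force: [-1.6, 10.9, 16.2]
opening: 0.0424
finger_force: 8.5
```

carry_out([
  {"offset": [-1, 0, 0], "roll": 0},
  {"offset": [-2, 0, 0], "roll": 0},
  {"offset": [-2, 0, 0], "roll": 0},
])

```text
t: 6.42
tool_pos: [0.5307, 0.0153, 0.1011]
tcp_rot: [3.141, -0.005, 1.736]
force: [-3.1, 16.9, 17.2]
opening: 0.0419
finger_force: 12.0
```

carry_out([
  {"offset": [-1, 0, 0], "roll": 0},
  {"offset": [-2, 0, 0], "roll": 0},
  {"offset": [-2, 0, 0], "roll": 0},
])

```text
t: 6.67
tool_pos: [0.5307, 0.0151, 0.1011]
tcp_rot: [-3.141, -0.007, 1.738]
force: [-4.4, 23.8, 18.8]
opening: 0.0421
finger_force: 13.9
```

It is at the end stop: the force rises with no further motion. I'll confirm the paddle's shift from the images before coming off.

```bash
cat > chk.py <<'E'
from h import *
y=np.radians(9.2);ex=np.array([np.cos(y),np.sin(y),0]);ey=np.array([-np.sin(y),np.cos(y),0]);pad=np.array([.552,.038,0])
c=cam("scene");P1=pts(c);z1=c["z_map"]
d=np.load("scene0.npz")
def meas(P,z):
    Q=np.stack([(P-pad)@ex,(P-pad)@ey,P[...,2]],-1)*1000
    # paddle's bright faces: steel colour, top edge
    m=(z>0)&(abs(Q[...,0])<16)&(Q[...,1]>-55)&(Q[...,1]<12)&(Q[...,2]>120)&(Q[...,2]<137.9); return Q,m
def bar(Q,z):
    m=(z>0)&(Q[...,0]>-62)&(Q[...,0]<-42)&(Q[...,1]>-38)&(Q[...,1]<30)&(Q[...,2]>95)&(Q[...,2]<120); return Q[m]
for P,z,im in((d["P"],d["z"],d["im"]),(P1,z1,c["image"])):
    Q,m=meas(P,z); m&=im.min(-1)>120; q=Q[m]
    print("paddle n",len(q),"y min/med/max",np.percentile(q[:,1],[2,50,98]).round(1),"zmax",q[:,2].max().round(1))
    Qb=Q.copy(); b=bar(Qb,np.where(im.min(-1)>150,z,0)); print("bar z med",np.median(b[:,2]).round(1),len(b))
u,v=262,164
import sys
cv2.imwrite(f"pics/{sys.argv[1]}.png",cv2.resize(c["image"][v-48:v+48,u-64:u+64,::-1],(800,600),interpolation=cv2.INTER_CUBIC))
E
python3 chk.py drawn
```

```text
paddle n 84 y min/med/max [-6.7 -4.   1.7] zmax 137.7
bar z med 108.6 204
paddle n 91 y min/med/max [-41.1 -37.8 -30. ] zmax 137.7
bar z med 102.2 43
```

View pics/drawn.png

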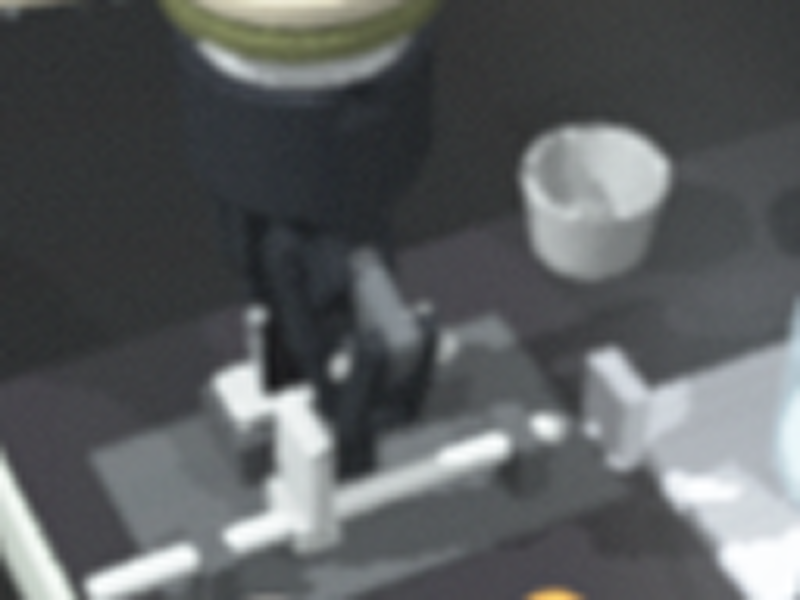

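The picture shows the paddle at (300,470), having moved about 34–36 mm. The rod is out of the lug at (545,425) and the bar is about 6.5 mm down at (240,385). Now I come off: back off the paddle slowly, then lift.

carry_out([
  {"offset": [3, 0, 0], "roll": 0},
  {"offset": [6, 0, 0], "roll": 0},
  {"offset": [9, 0, 0], "roll": 0},
  {"offset": [12, 0, 0], "roll": 0},
  {"offset": [12, 0, 0], "roll": 0},
])

```text
t: 7.13
tool_pos: [0.5303, 0.0189, 0.1012]
tcp_rot: [3.139, 0.002, 1.73]
force: [0.7, -5.3, 13.8]
opening: 0.0424
finger_force: 6.7
```

carry_out([
  {"offset": [0, 0, -3], "roll": 0},
  {"offset": [0, 0, -6], "roll": 0},
  {"offset": [0, 0, -10], "roll": 0},
  {"offset": [0, 0, -20], "roll": 0},
  {"offset": [0, 0, -40], "roll": 0},
  {"offset": [0, 0, -70], "roll": 0},
  {"offset": [0, 0, -100], "roll": 0},
  {"offset": [0, 0, -100], "roll": 0},
  {"offset": [0, 0, -100], "roll": 0},
])

```text
t: 7.88
tool_pos: [0.5297, 0.0208, 0.202]
tcp_rot: [3.139, -0.001, 1.732]
force: [0.1, 0.4, -0.5]
opening: 0.0421
finger_force: 0.0
```

```bash
python3 chk.py after; python3 st.py
```

```text
paddle n 84 y min/med/max [-6.7 -4.   1.7] zmax 137.7
bar z med 108.6 204
paddle n 86 y min/med/max [-41.2 -38.2 -32.9] zmax 137.3
bar z med 108.6 208
t 7.9333 p [0.529  0.0208 0.2008] yaw [ 1.7996e+02 -3.0000e-02  9.9220e+01] F [-0.67 -0.33 -0.45] open 0.04199825441721793 q [-0.38  0.42  0.32  2.09 -0.21  0.66  0.24]
to T(z=.16): [33.3 -0.6 40.8] tester -y in tool axes [-1.    -0.    -0.001]
```

View pics/after.png

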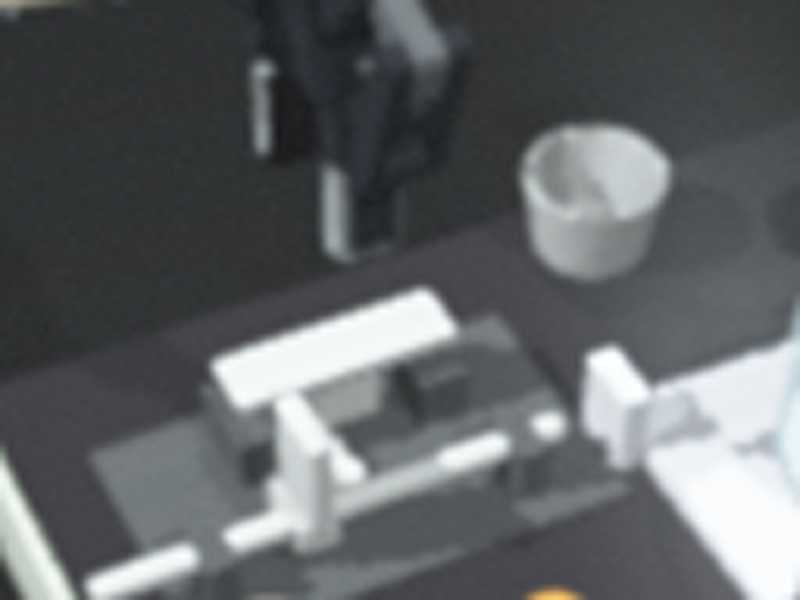

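The picture shows the arm clear, the catch up (bar z 108.6, as at the start) and the paddle still drawn at (300,470). I'll check the draw distance more finely by patch matching, with no further motion.

```bash
python3 - <<'E'
from h import *
y=np.radians(9.2);ey=np.array([-np.sin(y),np.cos(y),0])
c=cam("scene"); g0=cv2.cvtColor(np.load("scene0.npz")["im"],cv2.COLOR_RGB2GRAY); g1=cv2.cvtColor(c["image"],cv2.COLOR_RGB2GRAY)
k=8; up=lambda g:cv2.resize(g,None,fx=k,fy=k,interpolation=cv2.INTER_CUBIC)
G0,G1=up(g0),up(g1)
# projections of paddle box locked / drawn
p0=np.array([.5525,.0365,.128])
a=proj(c,p0)
for name,(w,hh) in {"a":(3,5),"b":(4,6)}.items():
    x0,y0=int((a[0]-w)*k),int((a[1]-hh)*k); T=G0[y0:y0+2*hh*k,x0:x0+2*w*k]
    r=cv2.matchTemplate(G1,T,cv2.TM_CCOEFF_NORMED); S=np.full(r.shape,-1.); e=proj(c,p0-.035*ey)-a
    cx,cy=int(x0+e[0]*k),int(y0+e[1]*k); S[cy-30:cy+30,cx-30:cx+30]=r[cy-30:cy+30,cx-30:cx+30]
    _,v,_,loc=cv2.minMaxLoc(S); b=a+np.array([loc[0]-x0,loc[1]-y0])/k
    q=ray(c,*b,.128)-ray(c,*a,.128); print(name,v,"shift mm",(q*1000).round(2),"along -y",(-q@ey*1000).round(2))
E
```

```text
a 0.9528719782829285 shift mm [  5.83 -33.74   0.  ] along -y 34.24
b 0.9203156232833862 shift mm [  6.31 -33.35   0.  ] along -y 33.93
```

Patch matching gives about 34 mm, with roughly 1 mm of resolution. I'll move the arm aside over the free -y end and cross-check in the top view.

carry_out([
  {"offset": [0, 0, -30], "roll": 0},
  {"offset": [-30, 0, -50], "roll": 0},
  {"offset": [-60, 0, -50], "roll": 0},
  {"offset": [-90, 0, -50], "roll": 0},
  {"offset": [-120, 0, -50], "roll": 0},
  {"offset": [-150, 0, -50], "roll": 0},
  {"offset": [-180, 0, -50], "roll": 0},
  {"offset": [-200, 0, -50], "roll": 0},
  {"offset": [-200, 0, -50], "roll": 0},
])

```text
t: 8.73
tool_pos: [0.5605, -0.182, 0.249]
tcp_rot: [-3.139, 0.002, 1.725]
force: [-0.2, -0.1, 0.8]
opening: 0.0421
finger_force: 0.0
```

```bash
python3 - <<'E'
from h import *
y=np.radians(9.2);ex=np.array([np.cos(y),np.sin(y),0]);ey=np.array([-np.sin(y),np.cos(y),0]);pad=np.array([.552,.038,0])
for n in("top","scene"):
    c=cam(n); d=np.load(n+"0.npz")
    for P,z in((d["P"],d["z"]),(pts(c),c["z_map"])):
        Q=np.stack([(P-pad)@ex,(P-pad)@ey,P[...,2]],-1)*1000
        m=(z>0)&(abs(Q[...,0])<17)&(Q[...,1]>-60)&(Q[...,1]<14)&(Q[...,2]>121)&(Q[...,2]<145); q=Q[m]
        if len(q)<5: print(n,"hidden",len(q)); continue
        r=cv2.minAreaRect(q[:,:2].astype(np.float32)); print(n,len(q),"c",np.round(r[0],1),np.round(r[1],1),"mean y",q[:,1].mean().round(2),"y range",q[:,1].min().round(1),q[:,1].max().round(1))
    if n=="top": cv2.imwrite("pics/top3.png",cv2.resize(c["image"][:,:,::-1],(800,600)))
E
```

```text
top 59 c [-0.7  2.1] [ 8.8 26.6] mean y 2.13 y range -2.3 6.6
top 63 c [ -0.5 -32.8] [27.   9.1] mean y -32.58 y range -37.4 -28.3
scene 82 c [ 0.8 -2.4] [28.1  8.6] mean y -3.28 y range -6.9 1.8
scene 83 c [  0.5 -36.8] [27.7  9.3] mean y -37.58 y range -41.6 -32.0
```

View pics/top3.png

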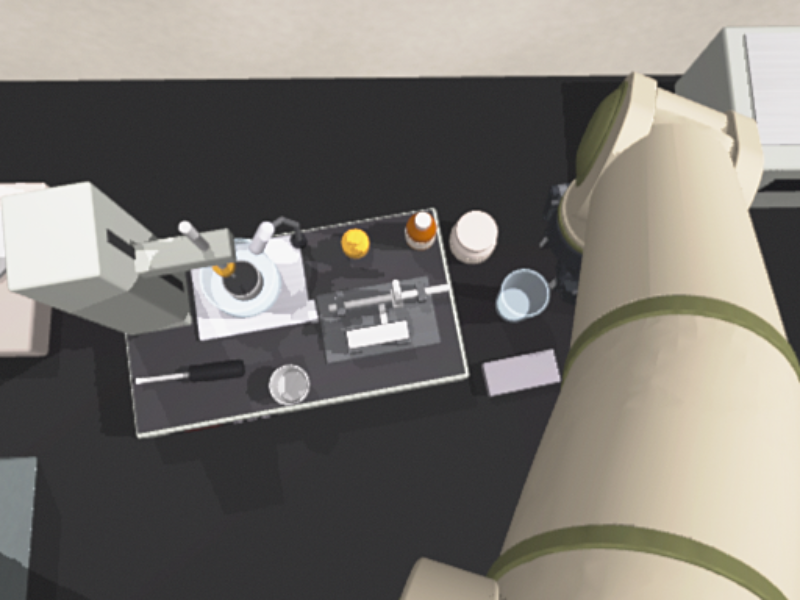

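In the top view the paddle is at (397,291), clear of the lug at (312,312), the catch is up, and every bystander is where it was. The lug-to-paddle distance is 120.8 mm in both views, against 85 + 36 = 121 mm expected, so the bolt is fully drawn. Handing in.

```bash
python3 -c "
from bench import arm
print(arm.sign_off())"
```

```text
the job is handed in; nothing more can be done
None
```

The job is handed in: the bolt is fully drawn (35.8 mm measured, 36 mm expected), the catch has sprung back up, the arm is clear of everything, and the other things look unmoved in the top view.

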